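Load the chambered slide into the spring carrier and close its rail

ROBOT

A 7-joint arm with a two-finger parallel gripper is mounted at the origin on the work surface. World frame = base frame: x ahead of the robot, y to its left, z up, the work surface at z = 0. Lengths are in mm, angles in rad, forces in N, time in s.
With the tool pointing down it reaches from about 350 to 900 mm from the base axis. Payload 8.1 kg.
Tool frame: the origin (TCP) lies between the finger pads; the fingertips stand ctrl.tip_extent ahead of it and the grasp point (between the pads) lies 3 mm ahead of it (ctrl.tip_extent is the distance from the TCP to the fingertips, in mm); z points along the fingers, y is the line along which they close (so a half turn about z gives the same grasp; the last joint's range is limited). The gripper opens to 92 mm and grips with 3 to 60 N. Pads are 19 mm wide; open, the fingers measure 130 mm over their backs; the gripper's body (75 mm by 190 mm) begins 47 mm behind the grasp point.
Start: joints at [1.04, 0.434, 0.025, 1.573, -0.012, 1.134, -0.075], TCP at [259.273, -568.699, 248.742] pointing down, gripper open.
Joint ranges: [-2.62, 2.62], [-0.44, 2.09], [-1.27, 1.32], [0.08, 2.57], [-1.32, 4.46], [0.12, 2], [-2.74, 2.74]. Speed limits (rad/s): [2.22, 2.22, 3.01, 3.01, 3.14, 3.14, 3.14].

INTERFACE

Orientations are given as a unit quaternion [w, x, y, z].
In Python, from cell import sensors, optics, hand_in, ctrl gives the robot as it stands.
- The arm moves only by the tool apply_moves, never from a script. Its argument "rows" is one flat list of numbers, 5 for each row, row after row: the opening, from 0 (shut) to 1 (fully open), then the shift along the tool's x, y, z in parts of the range, where 1.0 means 60 cm, then the turn about the tool's z in a scale on which 1.0 is 2 pi rad. A call has 1 to 20 rows; each row is the pose to reach, as a shift and turn from the pose commanded when the call began, along the tool's axes at that moment; what a row does not reach only later rows make up. A row lasts 1/8 s, in which the tool goes at most 62.5 mm and 10.7 degrees, less where a joint would pass 70% of its speed; a pose out of reach is approached as far as the arm can. A shift or turn number past 1, either way, is cut back to 1. A call with a gripper value outside its range is refused whole. The fingers move at their own pace and stop on an object; "force" is the grip in N (left out, the last holds). Time passes only in rows, so rows that repeat a pose let the fingers close. It gives the time, the measured TCP pose, the force, the opening and the grip force at its end, in the units of the state.
- sensors.get_state(): the state, without advancing time (a new reading comes with each control period).
- optics.snapshot(name): name is "scene" or "top" or "wrist"; returns a dict with "pixels" (384x512x3 uint8, red, green, blue), "fovy" (degrees; the focal length in pixels is half the picture's height over the tangent of half this angle, whatever the lens; pixels are square), "cx", "cy" (the principal point, pixels), "R" (3x3) and "t" (3): a world point X has camera coordinates R X + t; the wrist camera has in their place "tool_from_camera" (4x4, takes a point from camera to tool coordinates, whose origin is the TCP and whose axes are the flange's). Camera axes: x right, y down, z forward; pixel columns grow to the right and rows downward; lengths in mm; the calibration is good to about 2 mm. The wrist camera is an equidistant fisheye: a pixel r from the principal point sees the ray r / f radians off the axis. A picture is of the moment at which its call begins: read the wrist's pose just before it. There is no depth.
- hand_in(): hands the job in; it is judged then, once.
The state is a dict: "time_s": time; "joint_positions": joint angles; "qd": joint speeds; "effort": joint torques, N m; "tcp_pos": TCP position; "tool_rot": TCP orientation; "wrist_force": force on the tool from outside, world axes, zero at the start; "ft_torque": the same for the moment, N m; "grip_width": finger opening in mm; "finger_force": force on a finger pad.
Only numpy, scipy, OpenCV 4.12 (cv2) and the standard library are available. Lean on these libraries where they do the work, as an engineer would, in place of code of your own. Each camera call takes 0.05 s, during which the arm holds its last target. There are 200 camera calls.

TASK

Load the white chambered slide into the empty channel of the aluminium slide carrier: push the spring follower back with the slide's end, lower the slide flat onto the channel floor and let the follower hold it against the end stop. Then, with the slide released, swing the hinged hold-down rail over it and press its end down until the catch snaps over it. The slide has a glass base, so feel your way and force neither the slide nor the carrier, and leave the other things on the bench where they are.

Things in the scene. Friction and masses are not known exactly. Their poses are not given: they have to be found in the camera images.
- slide: Chambered microscope slide to load. Glass base 75.5 x 25.5 x 2 mm (x, y, z); on it, centred, a white lidded block of 2 x 4 wells, 62 x 22 mm, from 2 to 10.8 mm up: the base stands out 6.75 mm at the ends, 1.75 mm at the sides. Origin: centre of the underside; x along its length, z up. Either end may lead. 20 to 40 g, lies loose on the bench left or right of the carrier.
- carrier: Slide carrier: its base plate, aluminium, 190 x 120 x 6 mm, fixed to the bench. Origin under its middle on the bench; x along the channel from end stop to follower and rail hinge, y across, z up. On it, held by slotted screws, sits the nest (channel, stop, follower, rail, catch), set up to 3 mm off the nominal place given here along x and y, square, height exact: find it by touch or sight.
- seat (a point): Nominal middle of the channel floor, (0, 0, 12) in the carrier (all sizes in mm, nominal, carrier axes): where the middle of the slide's underside belongs. Side walls 64 long, 5 thick, 3 high (top z = 15) stand 27 apart along y = 0, clear of the ends. End stop: face at x = -37.75 looking to +x, block back to x = -51, 37 wide, top z = 17; the slide's -x end comes down in front of it.
- follower (a joint): Spring follower, travel towards +x in m: 0 empty, 0.0045 with a slide seated, 0.008 solid. Steel block 20 wide, top z = 22, front face at x = 33.25 when empty: the 71 mm gap to the stop is 4.5 mm too short for the slide, so push it back first. Its spring gives 3 N plus 0.5 N per mm towards -x. Behind it a housing to x = 55.5, 30 wide, top z = 22.
- rail (a joint): Hold-down rail, rad: 0 closed (level over the channel), 1.57 upright, at the start 1.8 to 2.05, leaning out beyond its hinge. Steel frame 4 thick: two arms 5 wide at y = +-12, and from 86 to 117 from the hinge an end plate 34 wide, to push round and press. Closed, its underside is 1.5 above a seated slide; a slide not fully down gets in its way. Hinge friction 0.06 N m keeps it where it is left.
- hinge (a point): Nominal middle of the rail's level hinge axis, which runs along the carrier's y, at (58, 0, 26.3) in the carrier; same axes. Lugs beside it reach z = 31 (x = 52 to 64, y = +-15.5 to 21.5).
- catch (a joint): Catch at the -x end, m: 0 at rest, grows as it is pushed to -x. A sprung steel hook 14 wide with its nose tip at x = -55.5, z = 30, top z = 39, sloping on top. The rail's end, pressed down, meets it at about 0.09 rad and pushes it aside with some 5 to 8 N on the end plate; at about 0.03 rad it snaps through under the nose and then meets a solid stop at 0.
- mailer: Bystander: pale plastic slide mailer, a plain box 84 x 34 x 20 mm, taller than the slide. Origin under its centre.
- pot_tall: Bystander: black lens pot, 42 mm across, 62 mm high. Origin under its centre.
- pot_short: Bystander: black lens pot, 42 mm across, 40 mm high. Origin under its centre.
- cup: Bystander: steel bowl, 84 mm across, 45 mm high. Origin under its centre.
- oil: Bystander: amber oil bottle, 32 mm across, 72 mm high. Origin under its centre.
- dish: Bystander: white culture dish, 94 mm across, 15 mm high. Origin under its centre.
- coverbox: Bystander: white cover-glass box 52 x 62 x 22 mm. Origin under its centre.
- driver: Bystander: screwdriver with a black handle, 130 mm long, lying. Origin under it.
Things that resemble listed ones, but are neither listed nor needed, are in the scene too. Leave any blue or orange look-alike of the carrier alone.

How it is judged:
By the outcome, as a careful person would: the job done as asked, in the order asked, and still so for the second after the job is handed in, with the robot touching nothing.
It also fails if it takes over 72 s, if anything falls off the work surface, if the arm or the gripper's body presses on something with over 40 N, if the wrist force passes 120 N, or if a joint passes its speed limit or range.

## Working session

There is one attempt and no reset: what is moved stays moved. The work goes in short steps, Python scripts to look and compute and a tool call to move; the robot and the scene stay as the last step left them, time stands still between calls to the robot, and variables do not carry over. Pictures are saved under pics/ and viewed, at most 10 in all, crops included, and the job is handed in when it is done.

Besides the shell and the picture viewer there is one more tool, called after "Emit:" as a command line: name --argument value ..., lists and objects as JSON in quotes. apply_moves: Moves the arm, as the interface text tells. Its arguments: {"type":"object","properties":{"rows":{"type":"array"},"force":{"type":"number"}},"required":["rows"]}

```bash
ls; mkdir -p pics; python3 - <<'E'
from cell import sensors, optics, ctrl
import cv2,json
s=sensors.get_state()
print(s); print(ctrl.tip_extent)
for n in ("scene","top"):
    d=optics.snapshot(n); cv2.imwrite(f"pics/{n}0.png",d["pixels"][:,:,::-1])
    print(n,{k:v for k,v in d.items() if k!="pixels"})
E
python3 -c "
import cv2,numpy as np
a=cv2.imread('pics/top0.png');cv2.imwrite('pics/top0b.png',cv2.resize(a,(800,600),interpolation=cv2.INTER_CUBIC))"
```

```text
pics
{'time_s': 0.0, 'joint_positions': array([ 1.04041535,  0.43523613,  0.02497082,  1.57413208, -0.01154365,
        1.13401052, -0.07508762]), 'qd': array([-0.0005233 ,  0.00067342,  0.0001938 , -0.00130776,  0.00127849,
       -0.00027179,  0.00038628]), 'effort': array([-3.19858636e-04, -6.67853880e+01,  9.84847583e-01, -3.14467406e+01,
       -6.05518813e-02,  4.26514226e-02,  1.79570775e-04]), 'tcp_pos': array([ 259.00923022, -568.25554208,  247.92325368]), 'tool_rot': array([-7.75665345e-04,  9.77215567e-01,  2.12247643e-01, -2.70024894e-04]), 'wrist_force': array([-0.06992773,  0.66943258, -0.08664147]), 'ft_torque': array([-0.02974988,  0.04795229, -0.00709192]), 'finger_force': 0.0, 'grip_width': 91.69686454224974}
22.0
scene {'fovy': 55.83811103440944, 'cx': 252.98767413357294, 'cy': 195.54668122728145, 'R': array([[ 0.69193271,  0.72170728,  0.01917605],
       [ 0.49072941, -0.45067023, -0.74570838],
       [-0.52954109,  0.52539027, -0.66599647]]), 't': array([-381.0982124 , -227.98238813, 1405.94704382])}
top {'fovy': 45.20480027315441, 'cx': 252.49541726606023, 'cy': 190.2913357562043, 'R': array([[-0.00466646, -0.99998797,  0.00150852],
       [-0.99754993,  0.00454977, -0.06980998],
       [ 0.06980228, -0.00183059, -0.99755917]]), 't': array([  -1.95213095,  525.57989691, 1491.34144256])}
```

View pics/top0b.png

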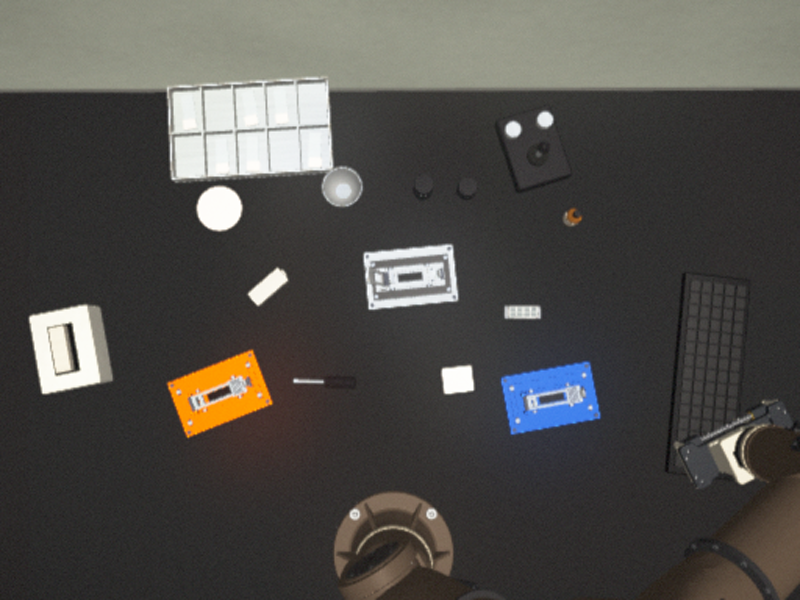

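View pics/scene0.png

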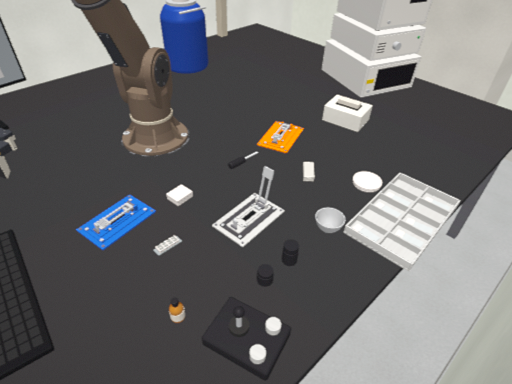

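The top view shows the silver carrier at about (410,277) of the 800x600 picture, with its rail at the left end. The slide is at (522,312), and the blue and orange look-alikes sit lower down. In the scene view the rail stands up at (267,180), on the carrier's +y end.

```bash
cat > h.py <<'E'
import numpy as np,cv2
def ray(d,u,v):
    f=d["pixels"].shape[0]/2/np.tan(np.radians(d["fovy"]/2))
    R=np.array(d["R"]);t=np.array(d["t"])
    r=R.T@np.array([(u-d["cx"])/f,(v-d["cy"])/f,1.]);return -R.T@t,r
def onplane(d,u,v,z):
    o,r=ray(d,u,v);return o+r*(z-o[2])/r[2]
def proj(d,X):
    f=d["pixels"].shape[0]/2/np.tan(np.radians(d["fovy"]/2))
    c=np.array(d["R"])@X+d["t"];return c[:2]/c[2]*f+[d["cx"],d["cy"]]
E
python3 - <<'E'
from cell import optics
from h import *
d=optics.snapshot("top");p=d["pixels"]
g=p.min(2).astype(np.uint8);m=((g>90)*255).astype(np.uint8)
cs,_=cv2.findContours(m,cv2.RETR_EXTERNAL,cv2.CHAIN_APPROX_NONE)
for c in cs:
    if cv2.contourArea(c)<60: continue
    for z in (2 if cv2.contourArea(c)<800 else 6,10.8):
        w=np.array([onplane(d,*q[0],z)[:2] for q in c],np.float32)
        r=cv2.minAreaRect(w)
        x,y=c[:,0].mean(0)
        if 220<x<380 and 140<y<270: print(z,(x,y),cv2.contourArea(c),r)
c=cv2.resize(p[145:220,220:360],None,fx=5.7,fy=5.7,interpolation=cv2.INTER_CUBIC)
cv2.imwrite("pics/c1.png",c[:,:,::-1])
E
```

```text
2 (np.float64(353.63366336633663), np.float64(254.01980198019803)) 408.5 ((317.0345153808594, -338.46343994140625), (52.84138488769531, 129.30709838867188), 9.109621047973633)
10.8 (np.float64(353.63366336633663), np.float64(254.01980198019803)) 408.5 ((317.6307373046875, -336.51629638671875), (52.53594970703125, 128.5596923828125), 9.10962200164795)
2 (np.float64(292.6521739130435), np.float64(242.42028985507247)) 331.5 ((353.83489990234375, -135.20547485351562), (58.33827209472656, 67.6856460571289), 6.466145992279053)
10.8 (np.float64(292.6521739130435), np.float64(242.42028985507247)) 331.5 ((354.2184143066406, -134.43328857421875), (58.001068115234375, 67.29439544677734), 6.466125965118408)
2 (np.float64(333.8135593220339), np.float64(199.0677966101695)) 175.5 ((496.6331787109375, -273.6887512207031), (73.02376556396484, 26.475093841552734), 89.736328125)
10.8 (np.float64(333.8135593220339), np.float64(199.0677966101695)) 175.5 ((496.1912841796875, -272.11602783203125), (72.60162353515625, 26.322078704833984), 89.7363052368164)
6 (np.float64(262.31891891891894), np.float64(176.7783783783784)) 2132.5 ((571.3590087890625, -37.51500701904297), (125.635986328125, 194.7745361328125), 5.456386566162109)
10.8 (np.float64(262.31891891891894), np.float64(176.7783783783784)) 2132.5 ((570.881103515625, -37.40143585205078), (125.23885345458984, 194.15882873535156), 5.456323623657227)
```

View pics/c1.png

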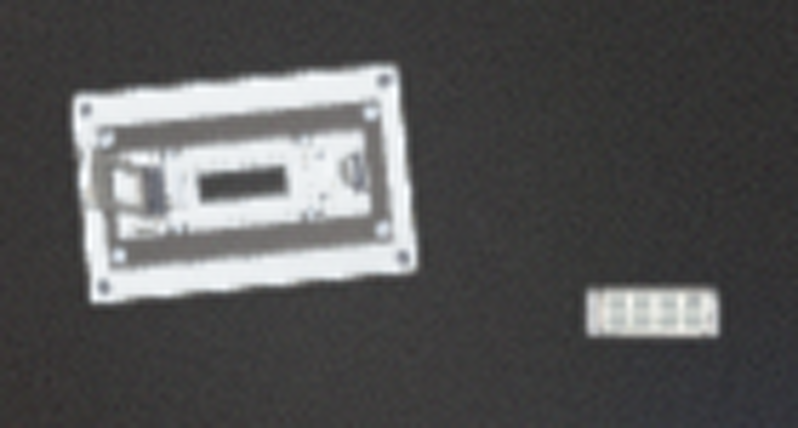

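The crop shows the carrier with its rail at the left end (115–160,185), the dark window (200–290,185) and the catch at the right (355,170). The slide is at (652,312). I'll move above the slide and look from close by.

Careful with the scale: shifts go in shares of 60 cm and turns go in shares of 2 pi rad. That gives: 33.9 cm / 60 = 0.565, 25.4 cm / 60 = 0.4233, -1.138 rad / 6.2832 = -0.1811.

Emit:
apply_moves --rows '[1,0.1417,-0.07,0.04,-0.0286,1,0.2817,-0.1417,0.0817,-0.0573,1,0.4233,-0.2133,0.1217,-0.0859,1,0.565,-0.2833,0.1633,-0.1146,1,0.565,-0.2833,0.1633,-0.1432,1,0.565,-0.2833,0.1633,-0.1671,1,0.565,-0.2833,0.1633,-0.1811,1,0.565,-0.2833,0.1633,-0.1811,1,0.565,-0.2833,0.1633,-0.1811,1,0.565,-0.2833,0.1633,-0.1811,1,0.565,-0.2833,0.1633,-0.1811]' --force 12

```text
time_s: 1.52
tcp_pos: [496.7, -274.4, 151.0]
tool_rot: [0.0, 0.71, 0.704, -0.0]
wrist_force: [0.2, 0.6, -1.1]
grip_width: 91.8
finger_force: 0.0
```

```bash
cat >> h.py <<'E'
from scipy.spatial.transform import Rotation as Ro
def toolR(s):
    q=s["tool_rot"];return Ro.from_quat([q[1],q[2],q[3],q[0]]).as_matrix()
def yaw(s):
    R=toolR(s);return np.degrees(np.arctan2(R[1,0],R[0,0]))
def wplane(d,s,u,v,z):
    f=d["pixels"].shape[0]/2/np.tan(np.radians(d["fovy"]/2))
    a=np.array([u-d["cx"],v-d["cy"]]);r=np.hypot(*a);th=r/f
    c=np.r_[np.sin(th)*a/max(r,1e-9),np.cos(th)]
    T=np.array(d["tool_from_camera"]);R=toolR(s)
    o=s["tcp_pos"]+R@T[:3,3];w=R@T[:3,:3]@c
    return o+w*(z-o[2])/w[2]
def shift(s,target,yawdeg=None):
    v=toolR(s).T@(np.array(target)-s["tcp_pos"])/10
    t=0 if yawdeg is None else -np.radians(yawdeg-yaw(s))
    print("shift cm",np.round(v,3),"turn",round(float(t),4))
def st():
    from cell import sensors
    s=sensors.get_state()
    print(round(float(s["time_s"]),2),"tcp",np.round(s["tcp_pos"],2),"yaw",round(float(yaw(s)),2),"tilt",np.round(toolR(s)[:2,2],4),"F",np.round(s["wrist_force"],2),"T",np.round(s["ft_torque"],3),"w",round(float(s["grip_width"]),2),"ff",s["finger_force"])
    return s
E
python3 - <<'E'
from cell import optics
from h import *
s=st();d=optics.snapshot("wrist");p=d["pixels"]
print({k:v for k,v in d.items() if k!="pixels"})
cv2.imwrite("pics/w1.png",p[:,:,::-1])
cv2.imwrite("pics/w1b.png",cv2.resize(p[:,:,::-1],(800,600),interpolation=cv2.INTER_CUBIC))
E
```

```text
1.52 tcp [ 496.69 -274.43  151.  ] yaw 89.58 tilt [ 0.0001 -0.0006] F [ 0.23  0.6  -1.09] T [-0.054 -0.123  0.009] w 91.84 ff 0.0
{'fovy': 65.70646984690485, 'cx': 250.52318444662617, 'cy': 188.00306905284054, 'tool_from_camera': array([[ 9.53843293e-04, -9.69909422e-01, -2.43464174e-01,
         6.51299585e+01],
       [ 9.99999201e-01,  1.12696950e-03, -5.71812274e-04,
        -8.10521262e-01],
       [ 8.28982811e-04, -2.43463435e-01,  9.69909722e-01,
        -1.36090785e+02],
       [ 0.00000000e+00,  0.00000000e+00,  0.00000000e+00,
         1.00000000e+00]])}
```

View pics/w1b.png

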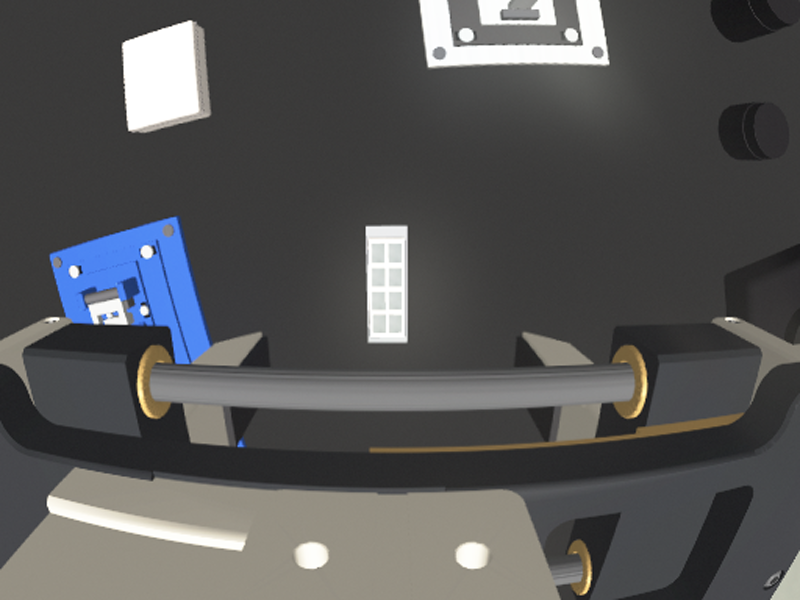

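The wrist view shows the slide at (387,285) of 800x600, upright and fully visible. The carrier's stop end is at the top (515,30). Next I measure the slide.

```bash
python3 - <<'E'
from cell import optics
from h import *
s=st();d=optics.snapshot("wrist");p=d["pixels"]
m=((p.min(2)>120)*255).astype(np.uint8);m[:135]=0;m[225:]=0;m[:,:220]=0;m[:,275:]=0
c=max(cv2.findContours(m,cv2.RETR_EXTERNAL,cv2.CHAIN_APPROX_NONE)[0],key=cv2.contourArea)
print(cv2.boundingRect(c))
for z in (1,2,10.8):
    w=np.array([wplane(d,s,*q[0],z)[:2] for q in c],np.float32);r=cv2.minAreaRect(w);print(z,r, w.min(0),w.max(0))
c2=np.array([wplane(d,s,u,v,2)[:2] for u,v in c[:,0]])
E
```

```text
1.57 tcp [ 496.84 -274.14  150.94] yaw 89.61 tilt [ 0.0002 -0.0004] F [-0.62 -0.32  0.23] T [-0.016 -0.117  0.041] w 91.38 ff 0.0
(234, 144, 27, 76)
1 ((492.4290466308594, -275.3912048339844), (25.70914077758789, 76.46455383300781), 0.08662492781877518) [ 479.57184 -313.60556] [ 505.33978 -237.15703]
2 ((492.4431457519531, -275.158935546875), (25.619258880615234, 76.19720458984375), 0.08662202209234238) [ 479.63086 -313.23965] [ 505.30872 -237.05841]
10.8 ((492.56695556640625, -273.11468505859375), (24.828216552734375, 73.84451293945312), 0.08662977814674377) [ 480.1503  -310.01962] [ 505.0353  -236.19058]
```

```bash
python3 - <<'E'
from h import *
s=st();shift(s,[492.5,-275.2,26.5],90.1)
E
```

```text
1.62 tcp [ 496.96 -273.96  150.92] yaw 89.64 tilt [ 0.0002 -0.0004] F [-0.15 -0.6  -0.86] T [ 0.021 -0.079 -0.011] w 91.77 ff 0.0
shift cm [-0.122 -0.448 12.442] turn -0.0081
```

In the tool's units: 12.4 cm / 60 = 0.2067, 12.3 cm / 60 = 0.205, -0.008 rad / 6.2832 = -0.0013.

Emit:
apply_moves --rows '[0.45,-0.0017,-0.0075,0.05,-0.0013,0.45,-0.0017,-0.0075,0.1,-0.0013,0.45,-0.0017,-0.0075,0.1417,-0.0013,0.45,-0.0017,-0.0075,0.175,-0.0013,0.45,-0.0017,-0.0075,0.1883,-0.0013,0.45,-0.0017,-0.0075,0.1983,-0.0013,0.45,-0.0017,-0.0075,0.205,-0.0013,0.45,-0.0017,-0.0075,0.2067,-0.0013,0.45,-0.0017,-0.0075,0.2067,-0.0013,0.45,-0.0017,-0.0075,0.2067,-0.0013]' --force 20

```text
time_s: 2.88
tcp_pos: [492.9, -274.5, 27.0]
tool_rot: [0.0, 0.706, 0.708, 0.0]
wrist_force: [-0.4, 0.0, -0.6]
grip_width: 41.2
finger_force: 0.0
```

```bash
python3 - <<'E'
from h import *
s=st();shift(s,[492.5,-275.2,26.3],90.1)
E
```

```text
2.88 tcp [ 492.88 -274.47   27.05] yaw 90.16 tilt [ 0.0004 -0.0003] F [-0.41  0.04 -0.56] T [-0.033 -0.114 -0.023] w 41.16 ff 0.0
shift cm [-0.073 -0.039  0.075] turn 0.0011
```

In the tool's units: -0.07 cm / 60 = -0.0012, -0.04 cm / 60 = -0.0007.

Emit:
apply_moves --rows '[0.38,-0.0012,-0.0007,0.0008,0,0.34,-0.0012,-0.0007,0.0008,0,0.3,-0.0012,-0.0007,0.0008,0,0.27,-0.0012,-0.0007,0.0008,0,0.24,-0.0012,-0.0007,0.0008,0,0.2,-0.0012,-0.0007,0.0008,0,0.15,-0.0012,-0.0007,0.0008,0,0.15,-0.0012,-0.0007,0.0008,0,0.15,-0.0012,-0.0007,0.0008,0]' --force 20

```text
time_s: 4.0
tcp_pos: [492.3, -275.1, 26.2]
tool_rot: [0.0, 0.706, 0.708, -0.0]
wrist_force: [0.1, 0.7, 0.2]
grip_width: 21.4
finger_force: 20.0
```

In the tool's units: 13.8 cm / 60 = 0.23, 8.86 cm / 60 = 0.1477, -0.0936 rad / 6.2832 = -0.0149.

Emit:
apply_moves --rows '[0.15,0,0,-0.005,0,0.15,0,0,-0.0167,0,0.15,0,0,-0.05,0,0.15,0,0,-0.1,0,0.15,0,0,-0.15,0,0.15,0.05,0.0333,-0.2,-0.0048,0.15,0.1083,0.07,-0.2,-0.0095,0.15,0.1667,0.1083,-0.2,-0.0149,0.15,0.2083,0.1333,-0.2,-0.0149,0.15,0.23,0.1477,-0.2,-0.0149,0.15,0.23,0.1477,-0.2,-0.0149,0.15,0.23,0.1477,-0.2,-0.0149,0.15,0.23,0.1477,-0.2,-0.0149]'

```text
time_s: 5.62
tcp_pos: [579.9, -138.4, 146.2]
tool_rot: [0.0, 0.673, 0.74, -0.0]
wrist_force: [-0.2, 0.0, -0.4]
grip_width: 21.7
finger_force: 20.0
```

```bash
python3 - <<'E'
from cell import optics
from h import *
s=st();d=optics.snapshot("wrist");p=d["pixels"]
np.save("w2.npy",p);import pickle;pickle.dump((s,d),open("w2.pkl","wb"))
cv2.imwrite("pics/w2b.png",cv2.resize(p[:300,130:380][:,:,::-1],None,fx=2,fy=2,interpolation=cv2.INTER_CUBIC))
E
```

```text
5.62 tcp [ 579.85 -138.41  146.18] yaw 95.41 tilt [-0.0005 -0.0007] F [-0.17  0.03 -0.38] T [-0.001 -0.084 -0.003] w 21.67 ff 19.999970197677612
```

View pics/w2b.png

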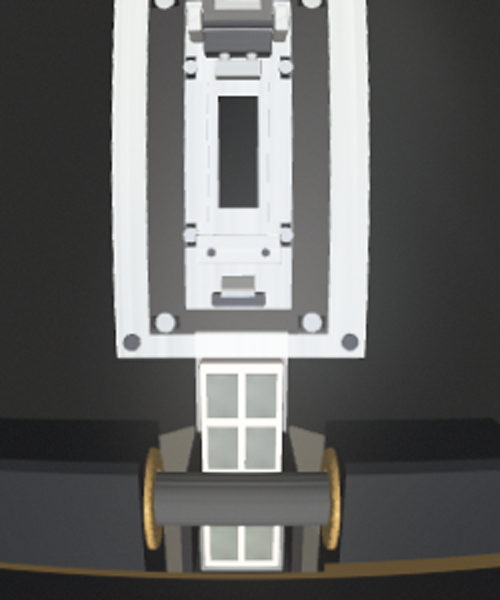

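The slide is held square in the hand, its leading end at about (241,333). The nest is visible ahead with its window at (218–258, 96–208) and the catch at (238,290). I'll enlarge the bright nest with stretched contrast.

```bash
python3 - <<'E'
from h import *
p=np.load("w2.npy")
c=p[0:180,200:300].astype(float).mean(2)
print(np.percentile(c,[5,50,75,90,99]))
c=np.clip((c-140)/(255-140),0,1)**2*255
c=cv2.resize(c[:150].astype(np.uint8),(700,600)[0:1]+(600,) if 0 else (400,600),interpolation=cv2.INTER_CUBIC)
cv2.imwrite("pics/w2c.png",c)
E
```

```text
[ 70.66666667 152.33333333 236.66666667 239.33333333 250.66666667]
```

View pics/w2c.png

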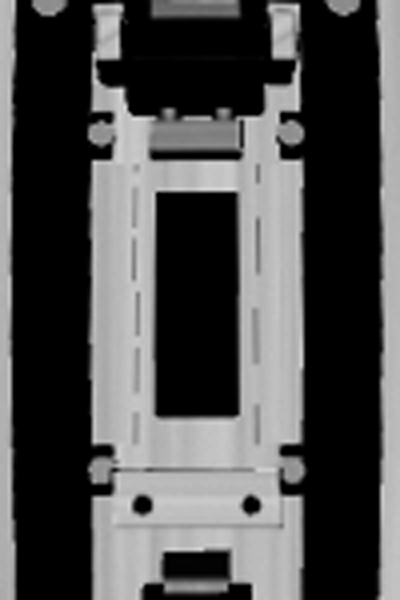

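The enlarged view shows the end stop's top at cols 113–283, rows 470–525, and the follower's top at cols 150–243, rows 120–150. The channel wall lines are at cols 136 and 257.

```bash
python3 - <<'E'
from h import *
import pickle
s,d=pickle.load(open("w2.pkl","rb"))
p=d["pixels"].astype(float).mean(2)
print("slide rows col~248-252",[ (r,int(p[r,246:258].mean())) for r in range(160,186)])
for r in (170,172,174,190,200): print(r,p[r,220:282].astype(int))
def W(c,r,z): 
    u,v=200+(c+.5)/4-.5,(r+.5)/4-.5
    return wplane(d,s,u,v,z)
def S(u,v,z): return wplane(d,s,u,v,z)
R=toolR(s)
def tool(P): return R.T@(P-s["tcp_pos"])
for n,c,r,z in [("stopL",113,470,17),("stopR",283,470,17),("stopbackL",113,525,17),("stopbackR",283,525,17),("folL",150,151,22),("folR",243,151,22),("wallL",136,300,15),("wallR",257,300,15),("wallL",136,300,12),("wallR",257,300,12)]:
    P=W(c,r,z);print(n,np.round(P,1),"tool",np.round(tool(P),1))
E
```

```text
slide rows col~248-252 [(160, 121), (161, 121), (162, 121), (163, 122), (164, 121), (165, 150), (166, 212), (167, 244), (168, 250), (169, 250), (170, 250), (171, 250), (172, 250), (173, 250), (174, 250), (175, 250), (176, 250), (177, 250), (178, 226), (179, 141), (180, 142), (181, 184), (182, 245), (183, 253), (184, 252), (185, 252)]
170 [236 237 237 238 239 240 240 245 250 250 250 250 250 250 250 250 250 251
 251 251 251 251 250 250 251 251 251 250 250 249 250 250 251 250 250 250
 250 250 250 250 250 250 250 250 251 251 250 250 250 250 250 250 251 250
 240 241 242 240 239 238 237 237]
172 [235 236 238 238 239 241 239 244 250 250 250 250 250 250 250 250 250 251
 251 251 251 251 250 250 251 251 251 250 250 250 250 250 251 251 251 250
 250 250 250 250 250 250 250 250 251 251 250 250 250 250 250 251 251 250
 240 241 242 240 239 238 237 237]
174 [235 237 237 238 239 240 239 245 250 250 250 250 250 250 250 250 250 251
 251 251 251 251 250 250 251 251 251 250 250 249 250 250 251 250 250 250
 250 250 250 250 250 250 250 250 251 251 250 250 250 250 250 250 251 250
 240 241 241 240 239 238 23
[... 336 characters left out ...]
 178
 178 178 179 178 178 177 178 177 177 177 178 246 252 252 233 179 178 179
 179 179 179 178 178 177 177 177 177 177 177 177 231 252 251 184 201 130
  72  73  72  71  71  71  70  70]
stopL [552.8 -77.4  17. ] tool [ 63.3 -21.1 129.1]
stopR [590.3 -73.9  17. ] tool [ 63.3  16.5 129.1]
stopbackL [553.9 -89.7  17. ] tool [ 51.  -21.2 129.2]
stopbackR [591.5 -86.1  17. ] tool [ 51.   16.6 129.1]
folL [554.4  -5.6  22. ] tool [134.7 -12.7 124.1]
folR [574.5  -3.7  22. ] tool [134.7   7.5 124.1]
wallL [554.2 -38.7  15. ] tool [101.7 -16.  131.1]
wallR [580.9 -36.2  15. ] tool [101.7  10.8 131.1]
wallL [554.  -38.3  12. ] tool [102.1 -16.2 134.1]
wallR [581.  -35.8  12. ] tool [102.1  10.9 134.1]
```

```bash
python3 - <<'E'
from h import *
import pickle
s,d=pickle.load(open("w2.pkl","rb"))
p=d["pixels"].astype(float).mean(2)
R=toolR(s);zz=s["tcp_pos"][2]
def T(u,v,tz): return np.round((R.T@(wplane(d,s,u,v,zz-tz)-s["tcp_pos"])),2)
for u,v in [(250,165.5),(250,166),(250,150),(250,177.8),(250,181)]:
    print(u,v,"base",T(u,v,24.2),"top",T(u,v,15.4))
print("sides",T(227.5,190,24.2),T(273.8,190,24.2))
print("blocktop sides",T(229.5,190,15.4),T(271.5,190,15.4))
for r in range(140,186,1): print(r,int(p[r,215:224].mean()),int(p[r,240:262].mean()),end="; ")
E
```

```text
250 165.5 base [37.67 -1.19 24.18] top [39.19 -1.17 15.38]
250 166 base [37.4  -1.19 24.18] top [38.92 -1.17 15.38]
250 150 base [46.21 -1.2  24.17] top [47.25 -1.18 15.37]
250 177.8 base [30.79 -1.19 24.18] top [32.68 -1.17 15.38]
250 181 base [28.98 -1.19 24.18] top [30.97 -1.17 15.38]
sides [ 23.83 -13.74  24.19] [23.86 12.09 24.18]
blocktop sides [ 26.1  -11.97  15.39] [26.13 10.17 15.38]
140 125 174; 141 126 173; 142 126 173; 143 123 176; 144 123 196; 145 123 215; 146 123 195; 147 124 197; 148 124 171; 149 124 124; 150 124 123; 151 124 123; 152 124 138; 153 121 186; 154 117 192; 155 109 120; 156 110 120; 157 114 120; 158 117 120; 159 127 120; 160 134 121; 161 135 121; 162 132 121; 163 127 121; 164 124 121; 165 118 149; 166 124 211; 167 192 244; 168 235 250; 169 235 250; 170 235 250; 171 235 250; 172 235 250; 173 235 250; 174 235 250; 175 235 250; 176 235 250; 177 236 250; 178 200 227; 179 87 141; 180 69 142; 181 69 184; 182 69 245; 183 69 253; 184 69 252; 185 69 252;
```

In the tool's units: 9.3 cm / 60 = 0.155, 8.5 cm / 60 = 0.1417.

Emit:
apply_moves --rows '[0.15,0.05,-0.0008,0.0167,0,0.15,0.1,-0.0017,0.0417,0,0.15,0.1417,-0.0023,0.075,0,0.15,0.155,-0.0023,0.105,0,0.15,0.155,-0.0023,0.1183,0,0.15,0.155,-0.0023,0.1183,0,0.15,0.155,-0.0023,0.1183,0,0.15,0.155,-0.0023,0.1183,0]'

```text
time_s: 6.68
tcp_pos: [570.6, -45.0, 75.9]
tool_rot: [0.0, 0.672, 0.74, 0.0]
wrist_force: [-0.1, -0.7, -0.2]
grip_width: 21.7
finger_force: 20.0
```

```bash
python3 - <<'E'
from cell import optics
from h import *
s=st();d=optics.snapshot("wrist");p=d["pixels"]
import pickle;pickle.dump((s,d),open("w3.pkl","wb"))
s2,d2=pickle.load(open("w2.pkl","rb"));print("moved in old tool",toolR(s2).T@(s["tcp_pos"]-s2["tcp_pos"]))
print(np.round(s["joint_positions"],2))
cv2.imwrite("pics/w3.png",cv2.resize(p[0:256,150:350][:,:,::-1],None,fx=2.3,fy=2.3,interpolation=cv2.INTER_CUBIC))
E
```

```text
6.67 tcp [570.6  -44.97  75.86] yaw 95.48 tilt [ 0.0011 -0.0002] F [-0.09 -0.65 -0.18] T [ 0.002 -0.094 -0.06 ] w 21.69 ff 20.00001221895218
moved in old tool [93.94463501 -0.36237837 70.26184352]
[ 0.23  0.58 -0.34  1.86  0.27  0.75 -0.17]
```

View pics/w3.png

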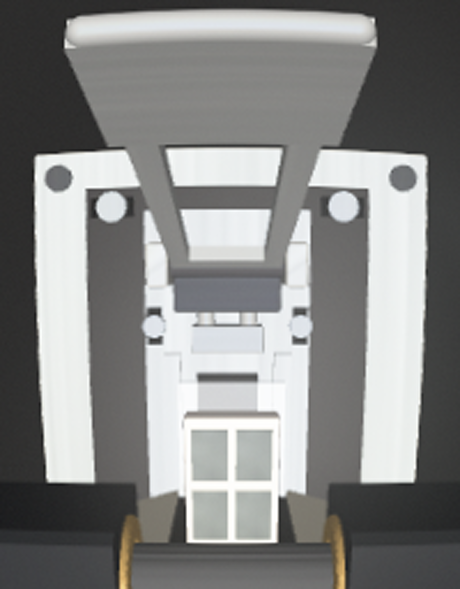

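The view looks past the slide (block at cols 182–280, its end at row 415) to the follower (cols 191–265, front edge near row 352). The rail leans out above that.

```bash
python3 - <<'E'
from h import *
import pickle
s,d=pickle.load(open("w3.pkl","rb"));s=st()
p=d["pixels"].astype(float).mean(2);R=toolR(s);zz=s["tcp_pos"][2]
def T(u,v,tz): return np.round((R.T@(wplane(d,s,u,v,zz-tz)-s["tcp_pos"])),2)
f=lambda c,r:(150+(c+.5)/2.3-.5,(r+.5)/2.3-.5)
print("fol",T(*f(191,352),zz-22),T(*f(265,352),zz-22))
print("lugs/housing",T(*f(174,310),zz-22),T(*f(281,310),zz-22))
u,v=f(230,330)
print("row fol", p[147,225:272].astype(int))
print("row slide",p[195,222:276].astype(int))
print("col",[(r,int(p[r,235:260].mean())) for r in range(135,190)])
print("block", T(*f(182,450),15.4),T(*f(280,450),15.4))
E
```

```text
6.72 tcp [570.53 -44.82  75.79] yaw 95.49 tilt [ 0.001  -0.0002] F [ 0.48  1.07 -0.76] T [-0.02  -0.107  0.03 ] w 21.6 ff 19.999987185001373
fol [ 40.92 -12.35  53.76] [40.93  8.33 53.78]
lugs/housing [ 52.75 -16.99  53.75] [52.75 12.68 53.78]
row fol [240 240 241 241 242 241 239 238 230 224 223 223 224 224 224 224 223 223
 224 224 224 224 224 224 225 224 224 224 223 224 224 224 224 224 224 224
 224 224 225 188 238 238 239 239 237 236 236]
row slide [237 238 238 239 240 240 251 248 240 252 252 194 186 185 185 184 184 183
 182 180 179 179 179 179 178 178 178 246 252 253 236 188 186 187 185 185
 184 183 182 181 180 180 177 178 178 178 232 253 252 229 251 247 240 240]
col [(135, 129), (136, 216), (137, 218), (138, 220), (139, 218), (140, 204), (141, 133), (142, 215), (143, 224), (144, 225), (145, 225), (146, 224), (147, 224), (148, 223), (149, 224), (150, 224), (151, 224), (152, 221), (153, 223), (154, 239), (155, 239), (156, 239), (157, 239), (158, 239), (159, 239), (160, 239), (161, 222), (162, 143), (163, 93), (164, 94), (165, 116), (166, 178), (167, 215), (168, 215), (169, 215), (170, 215), (171, 215), (172, 215), (173, 215), (174, 215), (175, 215), (176, 215), (177, 215), (178, 183), (179, 142), (180, 143), (181, 184), (182, 245), (183, 253), (184, 252), (185, 252), (186, 238), (187, 182), (188, 190), (189, 190)]
block [ 23.17 -12.36  15.38] [23.19 10.2  15.4 ]
```

In the tool's units: 3 cm / 60 = 0.05, 2.8 cm / 60 = 0.0467.

Emit:
apply_moves --rows '[0.15,-0.0008,-0.0017,0.0133,0,0.15,-0.0008,-0.0017,0.0267,0,0.15,-0.0008,-0.0017,0.0383,0,0.15,-0.0008,-0.0017,0.0467,0,0.15,-0.0008,-0.0017,0.05,0,0.15,-0.0008,-0.0017,0.05,0,0.15,-0.0008,-0.0017,0.05,0]'

```text
time_s: 7.6
tcp_pos: [569.4, -45.0, 45.4]
tool_rot: [0.0, 0.672, 0.74, 0.0]
wrist_force: [-0.1, 1.1, -0.3]
grip_width: 21.6
finger_force: 20.0
```

```bash
python3 - <<'E'
from cell import optics
from h import *
import pickle
s=st();d=optics.snapshot("wrist");pickle.dump((s,d),open("w4.pkl","wb"))
s3,_=pickle.load(open("w3.pkl","rb"));print(toolR(s3).T@(s["tcp_pos"]-s3["tcp_pos"]))
p=d["pixels"].astype(float).mean(2)
for r in range(132,172,3): print(r,p[r,220:280].astype(int))
E
```

```text
7.6 tcp [569.38 -44.96  45.44] yaw 95.53 tilt [ 0.0004 -0.    ] F [-0.11  1.06 -0.32] T [-0.03  -0.154 -0.035] w 21.61 ff 20.000031888484955
[ 0.13457595 -1.23913386 30.41784807]
132 [242 241 210 127 112 117 117 116 117 116 117 117 117 117 117 118 117 117
 118 118 117 118 118 118 117 118 118 118 119 119 119 119 119 119 120 120
 119 120 119 120 119 119 119 119 119 120 119 120 120 120 120 120 120 119
 120 119 119 114 180 236]
135 [242 241 204 124 112 118 116 117 118 118 118 117 119 118 118 117 118 118
 118 118 119 118 118 119 119 120 120 120 120 119 119 119 121 120 119 120
 121 122 121 120 121 120 120 120 121 120 120 121 120 121 121 121 121 121
 121 121 120 114 174 237]
138 [242 241 220 144 109 112 114 113 112 114 114 114 113 115 115 115 115 116
 115 115 115 116 116 116 116 116 116 117 116 116 117 117 117 115 117 117
 118 118 118 119 117 118 118 118 118 118 117 119 119 117 118 118 118 118
 117 118 117 120 180 237]
141 [242 241 240 239 240 241 241 241 240 239 238 237 236 236 237 188 184 204
 217 227 227 217 202 174 210 236 237 237 236 236 237 238 239 240 241 241
 239 170 184 205 217 226
[... 1864 characters left out ...]
30 228 228 228 227 227 227 226
 226 226 227 228 228 229 229 228 227 227 226 227 228 229 229 231 232 231
 231 231 231 231 232 232 232 232 232 231 228 226 226 227 228 229 230 228
 201 238 237 237 238 238]
168 [237 237 238 239 240 241 242 210 250 251 251 251 251 250 250 250 250 250
 250 250 250 251 251 251 251 251 251 250 250 250 251 251 251 251 251 251
 251 251 251 251 251 251 251 251 251 251 251 250 250 250 250 251 251 250
 218 237 237 237 238 239]
171 [237 237 238 239 240 241 241 210 250 251 251 251 251 250 250 229 213 213
 213 213 213 213 213 214 212 213 214 214 213 214 214 214 214 215 214 215
 215 214 212 212 212 212 211 212 212 213 246 250 250 250 251 251 251 250
 186 237 237 237 238 239]
```

In the tool's units: 0.5 cm / 60 = 0.0083, 0.42 cm / 60 = 0.007.

Emit:
apply_moves --rows '[0.15,0,0,0.001,0,0.15,0.0017,0,0.001,0,0.15,0.0033,0,0.001,0,0.15,0.0047,0,0.001,0,0.15,0.0058,0,0.001,0,0.15,0.007,0,0.001,0,0.15,0.0083,0,0.001,0,0.15,0.0083,0,0.001,0,0.15,0.0083,0,0.001,0]' --force 25

```text
time_s: 8.78
tcp_pos: [568.8, -40.3, 44.6]
tool_rot: [0.0, 0.672, 0.74, -0.0]
wrist_force: [0.8, -3.5, -0.4]
grip_width: 21.4
finger_force: 25.0
```

```bash
python3 - <<'E'
from h import *
import pickle
s=st()
s3,_=pickle.load(open("w4.pkl","rb"));print(toolR(s3).T@(s["tcp_pos"]-s3["tcp_pos"]),"Ftool",toolR(s).T@s["wrist_force"])
E
```

```text
8.78 tcp [568.75 -40.31  44.62] yaw 95.51 tilt [ 0.     -0.0003] F [ 0.78 -3.53 -0.44] T [-0.861 -0.176 -0.007] w 21.43 ff 25.00010848045349
[ 4.68793391 -0.17912546  0.81476905] Ftool [-3.58994908  0.4327411   0.4425247 ]
```

In the tool's units: 0.42 cm / 60 = 0.007, 0.38 cm / 60 = 0.0063.

Emit:
apply_moves --rows '[0.15,0.0017,0,0,0,0.15,0.0033,0,0,0,0.15,0.005,0,0,0,0.15,0.0063,0,0,0,0.15,0.007,0,0,0,0.15,0.007,0,0,0,0.15,0.007,0,0,0]'

```text
time_s: 9.65
tcp_pos: [568.4, -36.3, 44.6]
tool_rot: [0.0, 0.672, 0.74, -0.0]
wrist_force: [0.1, -5.8, 0.5]
grip_width: 21.4
finger_force: 25.0
```

```bash
python3 - <<'E'
from cell import optics
from h import *
import pickle
s=st();d=optics.snapshot("wrist");pickle.dump((s,d),open("w5.pkl","wb"))
s3,_=pickle.load(open("w4.pkl","rb"));print(toolR(s3).T@(s["tcp_pos"]-s3["tcp_pos"]),"Ftool",toolR(s).T@s["wrist_force"])
p=d["pixels"].astype(float).mean(2)
print([(r,int(p[r,236:250].mean()),int(p[r,254:264].mean())) for r in range(150,186)])
for r in (160,170,172):print(p[r,222:280].astype(int))
E
```

```text
9.65 tcp [568.38 -36.28  44.65] yaw 95.51 tilt [ 0.0001 -0.0006] F [ 0.07 -5.84  0.49] T [-1.235 -0.23  -0.007] w 21.36 ff 25.000204145908356
[ 8.73247734 -0.16128983  0.78862239] Ftool [-5.8173591  -0.48664611 -0.4912989 ]
[(150, 120, 121), (151, 120, 122), (152, 121, 123), (153, 138, 140), (154, 191, 193), (155, 224, 225), (156, 225, 225), (157, 226, 225), (158, 225, 225), (159, 224, 224), (160, 223, 224), (161, 223, 224), (162, 224, 225), (163, 224, 225), (164, 224, 225), (165, 225, 226), (166, 222, 223), (167, 239, 240), (168, 250, 251), (169, 250, 251), (170, 250, 251), (171, 250, 251), (172, 250, 251), (173, 250, 251), (174, 250, 251), (175, 250, 251), (176, 250, 251), (177, 250, 251), (178, 227, 229), (179, 137, 138), (180, 138, 139), (181, 164, 164), (182, 239, 239), (183, 252, 253), (184, 253, 253), (185, 253, 253)]
[241 240 241 240 241 241 241 241 239 237 188 223 223 223 223 223 224 223
 224 223 224 223 224 224 224 223 223 224 224 224 224 224 224 224 224 224
 224 224 224 224 224 224 224 224 224 224 226 204 237 238 239 239 239 236
 236 237 237 238]
[242 240 240 241 242 247 251 251 251 251 251 250 250 251 251 250 250 250
 251 251 251 251 251 251 251 251 251 251 251 251 251 251 251 251 251 251
 251 251 251 251 251 251 251 251 251 250 250 251 251 251 251 251 239 237
 237 237 237 238]
[241 240 240 241 241 247 251 251 251 251 251 251 250 251 251 250 250 250
 251 251 251 251 251 251 251 251 251 250 251 251 251 251 251 251 251 251
 251 251 251 251 251 251 251 251 251 251 250 250 251 251 251 251 239 238
 237 237 237 237]
```

In the tool's units: 0.52 cm / 60 = 0.0087, 0.47 cm / 60 = 0.0078.

Emit:
apply_moves --rows '[0.15,0,0,0.0017,0,0.15,0,0,0.0033,0,0.15,0,0,0.005,0,0.15,0,0,0.0067,0,0.15,0,0,0.0078,0,0.15,0,0,0.0087,0,0.15,0,0,0.0087,0,0.15,0,0,0.0087,0]'

```text
time_s: 10.7
tcp_pos: [568.6, -36.2, 39.7]
tool_rot: [0.0, 0.672, 0.74, -0.0]
wrist_force: [0.2, -5.2, 1.6]
grip_width: 21.8
finger_force: 25.0
```

```bash
python3 - <<'E'
from h import *
import pickle
s=st()
s3,_=pickle.load(open("w5.pkl","rb"));print(toolR(s3).T@(s["tcp_pos"]-s3["tcp_pos"]),"Ftool",toolR(s).T@s["wrist_force"])
E
```

```text
10.7 tcp [568.61 -36.23  39.66] yaw 95.51 tilt [ 0.0006 -0.0005] F [ 0.19 -5.24  1.56] T [-1.193 -0.186  0.004] w 21.77 ff 25.000312328338623
[0.028409   0.23551691 4.98441215] Ftool [-5.23879561 -0.31143803 -1.55594776]
```

In the tool's units: 0.16 cm / 60 = 0.0027, 0.13 cm / 60 = 0.0022.

Emit:
apply_moves --rows '[0.15,0,0,0.0008,0,0.15,0,0,0.0017,0,0.15,0,0,0.0022,0,0.15,0,0,0.0027,0,0.15,0,0,0.0027,0,0.15,0,0,0.0027,0]'

```text
time_s: 11.45
tcp_pos: [568.7, -36.2, 38.2]
tool_rot: [0.0, 0.672, 0.74, 0.0]
wrist_force: [0.6, -5.6, 3.3]
grip_width: 21.8
finger_force: 25.0
```

```bash
python3 - <<'E'
from h import *
import pickle
s=st()
s3,_=pickle.load(open("w5.pkl","rb"));print(toolR(s3).T@(s["tcp_pos"]-s3["tcp_pos"]),"Ftool",toolR(s).T@s["wrist_force"])
E
```

```text
11.45 tcp [568.66 -36.19  38.19] yaw 95.51 tilt [ 0.0007 -0.0005] F [ 0.62 -5.64  3.29] T [-1.24  -0.178 -0.028] w 21.79 ff 25.000624358654022
[0.07422765 0.28276994 6.45740182] Ftool [-5.6735614   0.0741948  -3.28697764]
```

Emit:
apply_moves --rows '[0.15,0,0,0.0005,0,0.15,-0.0007,0,0.0008,0,0.15,-0.0013,0,0.0008,0,0.15,-0.0017,0,0.0008,0,0.15,-0.0017,0,0.0008,0,0.15,-0.0017,0,0.0008,0]'

```text
time_s: 12.2
tcp_pos: [568.7, -36.3, 38.1]
tool_rot: [0.0, 0.672, 0.741, 0.0]
wrist_force: [-2.2, -3.8, 9.9]
grip_width: 21.9
finger_force: 25.0
```

```bash
python3 - <<'E'
from h import *
import pickle
s=st()
s3,_=pickle.load(open("w5.pkl","rb"));print(toolR(s3).T@(s["tcp_pos"]-s3["tcp_pos"]),"Ftool",toolR(s).T@s["wrist_force"])
E
```

```text
12.2 tcp [568.69 -36.25  38.05] yaw 95.55 tilt [0.0007 0.0003] F [-2.23 -3.82  9.9 ] T [-0.687  0.282  0.009] w 21.9 ff 25.002205967903137
[2.98471085e-03 3.11128966e-01 6.59461006e+00] Ftool [-3.585382   -2.58424137 -9.90232715]
```

In the tool's units: -0.06 cm / 60 = -0.001, -0.04 cm / 60 = -0.0007.

Emit:
apply_moves --rows '[0.15,0,0,-0.0007,0,0.15,0,0,-0.001,0,0.2,0,0,-0.001,0,0.23,0,0,-0.001,0,0.25,0,0,-0.001,0,0.28,0,0,-0.001,0,0.32,0,0,-0.001,0,0.36,0,0,-0.001,0,0.36,0,0,-0.001,0]' --force 5

```text
time_s: 13.32
tcp_pos: [568.4, -36.8, 37.9]
tool_rot: [-0.0, 0.672, 0.74, 0.0]
wrist_force: [0.2, 0.1, 0.5]
grip_width: 33.0
finger_force: 0.0
```

```bash
python3 - <<'E'
from h import *
import pickle
s=st()
s3,_=pickle.load(open("w5.pkl","rb"));print(toolR(s3).T@(s["tcp_pos"]-s3["tcp_pos"]),"Ftool",toolR(s).T@s["wrist_force"])
E
```

```text
13.32 tcp [568.42 -36.76  37.91] yaw 95.53 tilt [-0.  0.] F [0.17 0.08 0.45] T [ 0.019 -0.123  0.069] w 33.04 ff 0.0
[-0.47144289 -0.00773072  6.73619611] Ftool [ 0.06773956  0.18086576 -0.45210524]
```

In the tool's units: -11 cm / 60 = -0.1833, -10 cm / 60 = -0.1667.

Emit:
apply_moves --rows '[0.36,0,0,-0.0067,0,0.36,0,0,-0.02,0,0.36,0,0,-0.05,0,0.36,0,0,-0.1,0,0.36,-0.05,0,-0.15,0,0.36,-0.1083,0,-0.1833,0,0.36,-0.1583,0,-0.1833,0,0.36,-0.1667,0,-0.1833,0,0.36,-0.1667,0,-0.1833,0,0.36,-0.1667,0,-0.1833,0]'

```text
time_s: 14.58
tcp_pos: [578.0, -134.7, 148.1]
tool_rot: [-0.0, 0.671, 0.741, 0.0]
wrist_force: [0.1, 1.1, 0.4]
grip_width: 33.2
finger_force: 0.0
```

```bash
python3 - <<'E'
from cell import optics
from h import *
import pickle
s=st();d=optics.snapshot("wrist");p=d["pixels"];pickle.dump((s,d),open("w6.pkl","wb"))
c=cv2.resize(p[0:170,190:310],None,fx=3.5,fy=3.5,interpolation=cv2.INTER_CUBIC)[:,:,::-1].astype(float)
c=np.where(c>140,140+((np.clip(c,140,255)-140)/115)**2*115,c)
cv2.imwrite("pics/w6.png",c.astype(np.uint8))
E
```

```text
14.57 tcp [ 578.05 -134.69  148.1 ] yaw 95.64 tilt [-0.      0.0008] F [0.14 1.07 0.44] T [ 0.002 -0.055 -0.015] w 33.24 ff 0.0
```

View pics/w6.png

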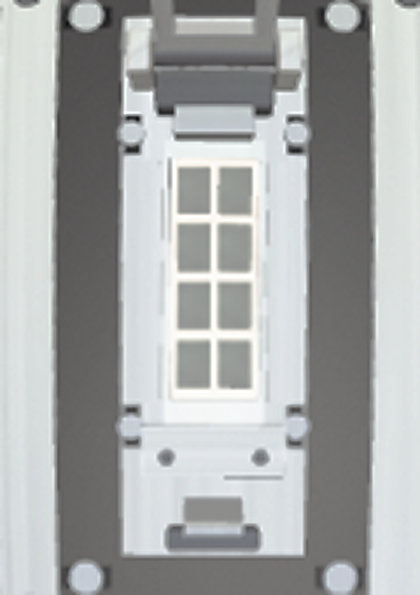

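The slide sits centred in the channel between the follower (row 120) and the end stop (row 425), with its well block at rows 158–400. Next I estimate the rail's angle.

```bash
cat >> h.py <<'E'
O=np.array([568.6,-37.3]);A=np.radians(95.5);X=np.array([np.cos(A),np.sin(A)]);Y=np.array([-X[1],X[0]])
def nest(P): return np.array([(P[:2]-O)@X,(P[:2]-O)@Y,P[2]])
def wnest(x,y,z): return np.r_[O+x*X+y*Y,z]
E
python3 - <<'E'
from h import *
import pickle
from cell import optics
from scipy.optimize import brentq
s,d=pickle.load(open("w3.pkl","rb"))
f=lambda c,r:(150+(c+.5)/2.3-.5,(r+.5)/2.3-.5)
# outer(top) edge candidates: r=117, offset n=+-2
for row,n in ((45,-2),(15,2)):
    def e(th):
        # rail point: dir along (-cos,sin), outward normal (sin,cos)
        P=np.array([58-117*np.cos(th)+n*np.sin(th),26.3+117*np.sin(th)+n*np.cos(th)])
        return nest(wplane(d,s,*f(220,row),P[1]))[0]-P[0]
    try: print(row,brentq(e,1.6,2.4))
    except Exception as ex: print(row,e(1.6),e(1.9),e(2.4))
s,d=pickle.load(open("w6.pkl","rb"))
g=lambda c,r:(190+(c+.5)/3.5-.5,(r+.5)/3.5-.5)
print("block ends nest",nest(wplane(d,s,*g(213,158),22.8)),nest(wplane(d,s,*g(213,400),22.8)),"stop",nest(wplane(d,s,*g(213,424),17)),"fol",nest(wplane(d,s,*g(213,137),22)))
sc=optics.snapshot("scene");s=st();print("now nest",nest(s["tcp_pos"]))
for th in (1.8,1.9,2.0,2.05): print(th,proj(sc,wnest(58-117*np.cos(th),0,26.3+117*np.sin(th))))
c=cv2.resize(sc["pixels"][140:260,190:310][:,:,::-1],None,fx=4,fy=4,interpolation=cv2.INTER_CUBIC);cv2.imwrite("pics/s2.png",c)
E
```

```text
45 1.7860284053094175
15 1.7853292084544374
block ends nest [30.30164691  1.33375587 22.8       ] [-31.67927326   1.1230254   22.8       ] stop [-37.81968456   1.10718591  17.        ] fol [36.12264858  1.35427152 22.        ]
14.68 tcp [ 578.04 -134.98  147.97] yaw 95.63 tilt [-0.0002  0.0005] F [-0.41  0.16 -0.45] T [ 0.021 -0.142  0.037] w 33.06 ff 0.0
now nest [-9.81355962e+01 -3.30059060e-02  1.47973305e+02]
1.8 [268.05305443 168.15747253]
1.9 [270.44037578 167.28747301]
2.0 [272.68750199 166.79255989]
2.05 [273.7516306  166.68467856]
```

View pics/s2.png

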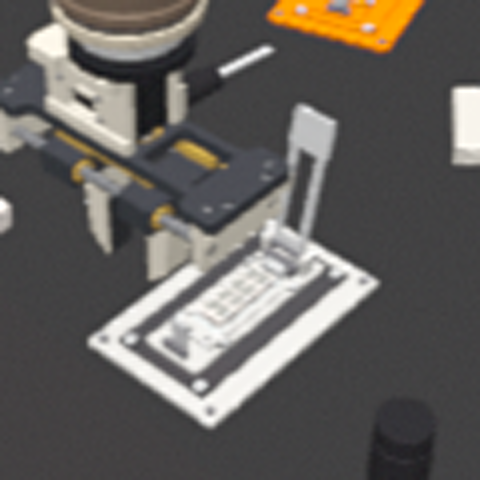

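The scene crop shows the rail standing at about (313,115), which agrees with roughly 1.8 rad. The slide lies in the channel. I'll close the gripper and go round to the far side of the rail.

In the tool's units: 21 cm / 60 = 0.35, 20.5 cm / 60 = 0.3417.

Emit:
apply_moves --rows '[0.15,0,0,-0.05,0,0,0.05,0,-0.0833,0,0,0.1167,0,-0.0833,0,0,0.2,0,-0.0833,0,0,0.2833,0,-0.0833,0,0,0.3417,0,-0.0833,0,0,0.35,0,-0.0833,0,0,0.35,0,-0.0667,0,0,0.35,0,-0.0333,0,0,0.35,0,0,0,0,0.35,0,0.01,0,0,0.35,0,0.01,0,0,0.35,0,0.01,0]'

```text
time_s: 16.3
tcp_pos: [558.3, 72.5, 142.5]
tool_rot: [0.0, 0.672, 0.74, 0.0]
wrist_force: [-0.3, -0.3, 0.4]
grip_width: 0.8
finger_force: 0.0
```

```bash
python3 - <<'E'
from h import *
from cell import optics
s=st();print(nest(s["tcp_pos"]))
sc=optics.snapshot("scene")
c=cv2.resize(sc["pixels"][90:240,200:350][:,:,::-1],None,fx=4,fy=4,interpolation=cv2.INTER_CUBIC);cv2.imwrite("pics/s3.png",c)
shift(s,wnest(93,0,147),95.5)
E
```

```text
16.3 tcp [558.31  72.46 142.53] yaw 95.5 tilt [0.001  0.0001] F [-0.28 -0.31  0.37] T [ 0.016 -0.066  0.008] w 0.76 ff 0.0
[110.23793467  -0.27757401 142.53350461]
shift cm [-1.724 -0.027 -0.447] turn 0.0
```

In the tool's units: -11.4 cm / 60 = -0.19, -10.6 cm / 60 = -0.1767.

Emit:
apply_moves --rows '[0,-0.0167,0,-0.0017,0,0,-0.0283,0,-0.0042,0,0,-0.045,0,-0.0092,0,0,-0.0633,0,-0.0142,0,0,-0.08,0,-0.0158,0,0,-0.0967,0,-0.0143,0,0,-0.115,0,-0.0108,0,0,-0.1308,0,-0.0057,0,0,-0.1467,0,0.001,0,0,-0.1617,0,0.0093,0,0,-0.1767,0,0.0192,0,0,-0.19,0,0.0303,0,0,-0.19,0,0.0303,0,0,-0.19,0,0.0303,0]'

```text
time_s: 18.1
tcp_pos: [568.8, -40.5, 123.8]
tool_rot: [-0.0, 0.672, 0.74, 0.0]
wrist_force: [0.5, 0.3, -0.1]
grip_width: 0.8
finger_force: 0.0
```

```bash
python3 - <<'E'
from h import *
from cell import optics
s=st();print(nest(s["tcp_pos"]))
sc=optics.snapshot("scene")
c=cv2.resize(sc["pixels"][100:250,190:340][:,:,::-1],None,fx=4,fy=4,interpolation=cv2.INTER_CUBIC);cv2.imwrite("pics/s4.png",c)
E
```

```text
18.1 tcp [568.81 -40.51 123.78] yaw 95.54 tilt [-0.      0.0002] F [ 0.48  0.32 -0.1 ] T [ 0.056 -0.078 -0.032] w 0.78 ff 0.0
[-3.21995298e+00  1.00679116e-01  1.23777345e+02]
```

View pics/s4.png

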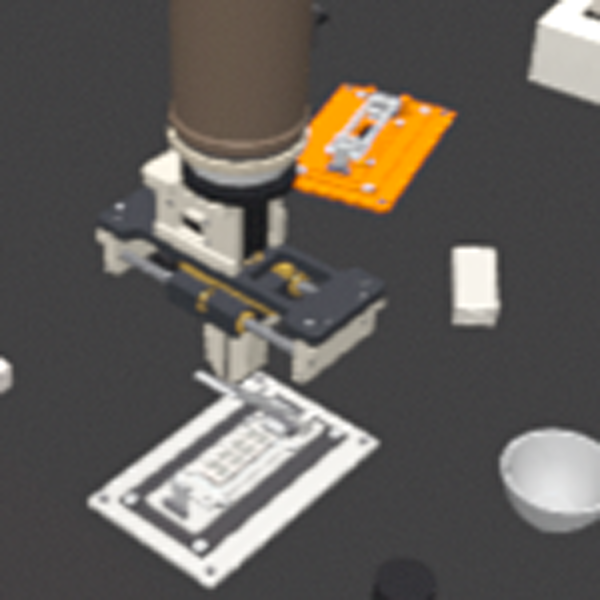

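The rail has followed the closed fingers and now slopes over the channel at about (240,385).

Emit:
apply_moves --rows '[0,-0.0125,0,0.0117,0,0,-0.0233,0,0.025,0,0,-0.0325,0,0.04,0,0,-0.04,0,0.055,0,0,-0.0467,0,0.0717,0,0,-0.0517,0,0.0867,0,0,-0.0533,0,0.095,0,0,-0.0533,0,0.1,0,0,-0.0533,0,0.1,0,0,-0.0533,0,0.1,0]'

```text
time_s: 19.4
tcp_pos: [572.1, -72.5, 64.0]
tool_rot: [0.0, 0.672, 0.74, 0.0]
wrist_force: [0.5, 0.6, -0.9]
grip_width: 0.8
finger_force: 0.0
```

```bash
python3 - <<'E'
from h import *
s=st();print(nest(s["tcp_pos"]))
E
```

```text
19.4 tcp [572.07 -72.48  64.  ] yaw 95.54 tilt [ 0.0004 -0.    ] F [ 0.47  0.59 -0.94] T [-0.025 -0.12   0.025] w 0.84 ff 0.0
[-35.35153139  -0.07706572  63.99834805]
```

In the tool's units: 0.85 cm / 60 = 0.0142, 0.7 cm / 60 = 0.0117.

Emit:
apply_moves --rows '[0,0,0,0.0033,0,0,0,0,0.0067,0,0,0,0,0.0092,0,0,0,0,0.0117,0,0,0,0,0.0142,0,0,0,0,0.0142,0]'

```text
time_s: 20.15
tcp_pos: [572.1, -73.0, 55.4]
tool_rot: [0.0, 0.672, 0.74, 0.0]
wrist_force: [-0.0, -0.8, 3.9]
grip_width: 0.4
finger_force: 1.7
```

In the tool's units: 0.25 cm / 60 = 0.0042, 0.2 cm / 60 = 0.0033.

Emit:
apply_moves --rows '[0,0,0,0.0012,0,0,0,0,0.0023,0,0,0,0,0.0033,0,0,0,0,0.0042,0,0,0,0,0.0042,0]'

```text
time_s: 20.78
tcp_pos: [571.6, -72.3, 52.5]
tool_rot: [-0.0, 0.672, 0.74, -0.0]
wrist_force: [0.2, -1.0, 1.2]
grip_width: 0.4
finger_force: 0.4
```

```bash
python3 - <<'E'
from h import *
s=st();print(nest(s["tcp_pos"]))
E
```

```text
20.77 tcp [571.64 -72.31  52.46] yaw 95.54 tilt [-0.0005  0.0004] F [ 0.21 -0.97  1.18] T [-0.121 -0.135 -0.002] w 0.42 ff 0.43293623719364405
[-35.13828122   0.3285333   52.45962642]
```

In the tool's units: 0.25 cm / 60 = 0.0042, 0.2 cm / 60 = 0.0033.

Emit:
apply_moves --rows '[0,0,0,0.0012,0,0,0,0,0.0023,0,0,0,0,0.0033,0,0,0,0,0.0042,0,0,0,0,0.0042,0]'

```text
time_s: 21.4
tcp_pos: [571.8, -72.5, 50.4]
tool_rot: [-0.0, 0.672, 0.74, -0.0]
wrist_force: [-1.0, 0.7, 4.2]
grip_width: 0.4
finger_force: 2.1
```

In the tool's units: 0.08 cm / 60 = 0.0013, 0.04 cm / 60 = 0.0007.

Emit:
apply_moves --rows '[0,0,0,0.0007,0,0,0,0,0.0013,0,0,0,0,0.0013,0]'

```text
time_s: 21.78
tcp_pos: [571.8, -72.5, 50.1]
tool_rot: [0.0, 0.672, 0.74, -0.0]
wrist_force: [-3.1, 1.2, 9.4]
grip_width: 0.8
finger_force: 5.2
```

In the tool's units: -11 cm / 60 = -0.1833, -9 cm / 60 = -0.15.

Emit:
apply_moves --rows '[0,0,0,-0.0017,0,0,0,0,-0.005,0,0,0,0,-0.0167,0,0,0,0,-0.05,0,0,0,0,-0.1,0,0,-0.05,0,-0.15,0,0,-0.1,0,-0.1833,0,0,-0.1083,0,-0.1833,0,0,-0.1083,0,-0.1833,0,0,-0.1083,0,-0.1833,0]'

```text
time_s: 23.02
tcp_pos: [577.7, -135.8, 158.6]
tool_rot: [-0.001, 0.672, 0.741, -0.0]
wrist_force: [-0.5, -0.2, -0.2]
grip_width: 0.8
finger_force: 0.0
```

```bash
python3 - <<'E'
from h import *
from cell import optics
s=st();d=optics.snapshot("wrist");p=d["pixels"].astype(float).mean(2)
print(nest(s["tcp_pos"]))
# along the channel centre and through an end-plate wing: edges in nest x at the rail's top height
for y in (0,11,-11,15,-15):
    pr=[]
    for r in range(60,185):
        us=[(abs(nest(wplane(d,s,u,r,28.3))[1]-y),u) for u in range(200,310)]
        u=min(us)[1];pr.append((nest(wplane(d,s,u,r,28.3))[0],p[r,u]))
    pr=np.array(pr);g=np.abs(np.diff(pr[:,1]))
    print(y,[(round(float(pr[i,0]),1),int(pr[i,1]),int(pr[i+1,1])) for i in np.where(g>22)[0]])
E
```

```text
23.02 tcp [ 577.66 -135.81  158.65] yaw 95.63 tilt [-0.0014  0.001 ] F [-0.5  -0.18 -0.2 ] T [ 0.01  -0.11  -0.016] w 0.81 ff 0.0
[-98.92129344   0.4190956  158.64938893]
0 [(15.3, 187, 243), (12.5, 239, 177), (0.6, 178, 242), (-2.1, 238, 174), (-13.9, 192, 248), (-16.6, 241, 175), (-27.4, 175, 207), (-32.7, 224, 147), (-34.5, 126, 206), (-37.2, 212, 128), (-38.1, 128, 181), (-39.0, 181, 226), (-40.8, 219, 171), (-42.6, 153, 212), (-44.4, 228, 197), (-45.3, 197, 138), (-46.2, 138, 185), (-47.1, 185, 224), (-48.9, 226, 143), (-50.7, 146, 223), (-55.2, 224, 157), (-60.6, 156, 184), (-61.5, 184, 213), (-64.2, 219, 162), (-65.2, 162, 119), (-67.9, 117, 181), (-68.8, 181, 222), (-69.7, 222, 138), (-70.6, 138, 114), (-79.8, 114, 147), (-80.7, 147, 211), (-91.0, 211, 133), (-91.9, 133, 62)]
11 [(-32.7, 224, 149), (-33.6, 149, 124), (-34.5, 124, 226), (-37.2, 213, 126), (-38.1, 126, 177), (-39.0, 177, 226), (-40.8, 220, 173), (-42.6, 151, 210), (-44.4, 226, 197), (-45.3, 197, 139), (-46.2, 139, 183), (-47.1, 183, 223), (-48.9, 226, 144), (-50.7, 143, 222), (-58.8, 209, 236), (-62.5, 223, 84)
[... 393 characters left out ...]
226, 149), (-50.6, 146, 221), (-58.7, 205, 238), (-69.6, 222, 137), (-79.7, 115, 148), (-80.7, 148, 214), (-90.9, 218, 141), (-91.9, 141, 63)]
15 [(-32.7, 224, 151), (-33.6, 151, 119), (-34.5, 119, 226), (-37.2, 215, 125), (-38.1, 125, 175), (-39.0, 175, 225), (-40.8, 219, 175), (-41.7, 175, 149), (-42.6, 149, 208), (-44.4, 226, 198), (-45.3, 198, 141), (-46.2, 141, 181), (-47.1, 181, 222), (-48.9, 226, 148), (-50.7, 143, 220), (-58.8, 207, 237), (-69.7, 221, 134), (-70.6, 134, 111), (-79.8, 111, 145), (-80.8, 145, 212), (-81.7, 212, 235), (-91.0, 213, 131), (-91.9, 131, 61)]
-15 [(-69.6, 221, 138), (-70.5, 138, 114), (-79.7, 116, 147), (-80.6, 147, 216), (-90.9, 221, 143), (-91.8, 143, 62)]
```

The rail's end edge shows at x = -58.8 (nominal -59 when closed). On the centre line the hook covers it from x = -55.2, so the catch is over the rail. Handing in.

```bash
python3 -c "
from cell import hand_in
print(hand_in())"
```

```text
the job is handed in; nothing more can be done
None
```

The slide is seated flat against the end stop, and the rail is closed over it with the catch snapped on. I handed the job in at about 23 s of robot time, with the gripper clear of everything.

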